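# Hang the dial gauge back on its pin

## Robot

A 6-joint arm with a two-finger parallel gripper is mounted at the origin on the work surface. World frame = base frame: x ahead of the robot, y to its left, z up, the work surface at z = 0. Lengths are in m, angles in rad, forces in N, time in s.
With the tool pointing down it reaches from about 0.375 to 0.9 m from the base axis. Payload 3.1 kg.
Tool frame: the origin (TCP) lies at the very end of the fingers, on their centre line; the grasp point (between the pads) lies 19 mm behind it; z points along the fingers, y is the direction in which the jaws open and shut (so a half turn about z gives the same grasp; the last joint's range is limited). The gripper opens to 85 mm and grips with 20 to 120 N. Pads are 22 mm wide; open, the fingers measure 114 mm over their backs; the gripper's body (76 mm by 85 mm) begins 54 mm behind the grasp point. The pads swing forward as they close: fully open they stand 13 mm farther back than shut.
Start: joints at [1.065, 0.527, 1.433, -0, 1.181, -0.178], TCP at [0.201, 0.592, 0.231] pointing down, gripper open.
Joint ranges: [-3.08, 3.08], [-0.75, 2.2], [0.22, 2.44], [-1.43, 4.57], [0, 2.65], [-2.85, 2.85]. Speed limits (rad/s): [2.79, 2.79, 3.14, 3.14, 3.14, 3.14].

## Interface

Orientations are given as a unit quaternion [x, y, z, w].
In Python, from station import manip gives the robot as it stands.
- The arm moves only by the tool send_rows, never from a script. Its argument "motion" is a list of rows, each an object with "gripper": the finger opening in mm, from 0 to 85.4; "travel": the shift along the tool's x, y, z in mm, a list of three; "rotation": the turn, a rotation vector about the tool's x, y, z in degrees, a list of three. In form: [{"gripper": gripper, "travel": [x, y, z], "rotation": [ax, ay, az]}, ...]. A call has 1 to 12 rows; each row shifts and turns the commanded pose from where the row before left it, along the tool's axes as they then stand; what a row does not reach is not made up. A row lasts 1/12 s, in which the tool goes at most 41.7 mm and 7.16 degrees, less where a joint would pass 70% of its speed; a pose out of reach is approached as far as the arm can. A call is refused whole if a number of a shift passes 41.7 or a number of a turn 7.16, either way. A call with a gripper value outside its range is refused whole. The fingers move at their own pace and stop on an object; "newtons" is the grip in N (left out, the last holds). Time passes only in rows, so rows that do not move let the fingers close. It gives the time, the measured TCP pose, the force and the opening at its end, in the units of the state.
- manip.sense(): the state, without advancing time (a new reading comes with each control period).
- manip.snapshot(name): name is "side" or "top" or "wrist"; returns the picture (420x560x3 uint8, red, green, blue); there is no depth.
- manip.calibration(name): a dict with "fx", "fy", "cx", "cy" (pixels), "cam_to_world" (4x4, takes a point from camera to world coordinates). Camera axes: x right, y down, z forward; pixel columns grow to the right and rows downward; lengths in m; the calibration is good to about 2 mm. The wrist camera is an equidistant fisheye: a pixel r from the principal point sees the ray r / f radians off the axis. A picture is of the moment at which its call begins: read the wrist's pose just before it. calibration takes no time and is no camera call; for the wrist camera it gives the pose at the moment of the call.
- manip.sign_off(): hands the job in, once; it reports no verdict.
The state is a dict: "t": time; "q": joint angles; "qd": joint speeds; "tau": joint torques, N m; "tcp_pos": TCP position; "tool_rot": TCP orientation; "force": force on the tool from outside, world axes, zero at the start; "ft_torque": the same for the moment, N m; "finger_gap": opening from 0.0 (shut) to 1.0 (fully open).
Only numpy, scipy, OpenCV 4.12 (cv2) and the standard library are available. Lean on these libraries where they do the work, as an engineer would, in place of code of your own. Each camera call takes 0.05 s, during which the arm holds its last target. There are 200 camera calls.

## Task

Hang the store-room dial gauge back on its hook, the round-headed pin of the brown tool board, with its dial facing outward from the board: feel the pin into the keyhole in its back, slide the gauge down until it bears on the pin, and leave it hanging there by itself, straight and flat against the board. Be gentle, never forcing the gauge against the board or its pin, do not drop it or let it topple, and leave the other things on the bench where they are.

Things in the scene. Friction and masses are not known exactly. Their poses are not given: they have to be found in the camera images.
- gauge_centre (a point): centre of the loose dial gauge (store-room thermo-hygrometer): a cream plastic box 30 deep (own x) x 64 wide (own y) x 92 high (own z, up), about 0.2 kg. Own +x points out of its dial. Its two flat sides, 64 apart, can be gripped from above. It starts standing upright on the bench, dial turned any way
- dial_face (a point): middle of the gauge's front face, 15 in front of gauge_centre; own x points out of the dial, z up. The front bears a round white graduated dial 60 across with a red pointer and a green arc, and a blue strip below it
- keyhole (a point): middle of the entry hole in the gauge's dark back face, 15 behind and 5 above gauge_centre; axes as the gauge. The back is a 3 thick plate over a hollow 8 deep and 54 wide. The entry hole is 18 x 18; above it sloping shoulders narrow it within 4 mm to a slot 8.5 wide, whose closed top end is 28 above gauge_centre. Hung, the pin's shank bears on that end
- gauge: the gauge itself; origin at the centre of its underside, 46 below gauge_centre; axes as gauge_centre
- board: fixed dark brown tool board, 340 wide (own y), 190 high, 18 thick; origin at bench level, midway in width and thickness. Own +x is the outward normal of its front (away from the robot), z up; the front is at own x = 9. Foot behind it only. On the front hang a tape roll (127 towards +y, 94 up) and a steel rule (98 towards -y); nearer the middle it is bare but for the pin
- pin_spot (a point): spot on the board's front, mid-width, 160 above the bench, meant for the pin (axes as board). The pin, a fixed brass-headed screw, was driven by eye: it sits anywhere up to 7 off the spot sideways and up to 7 up or down; find it by feel or eye. It stands straight out: shank 5 thick, then a flat round head 12 across, its rear 5.5 and its front 9 off the board
- tape_roll: roll of tan packing tape lying flat, 96 across, 48 high, open core; origin at the centre of its underside; a bystander
- jar: amber glass jar with red lid, 68 across, 95 high, standing; origin at the centre of its underside; a bystander
- mug: white mug, 80 across, 90 high; origin at the centre of its underside; a bystander
- cutter: red box cutter lying flat, about 155 long, 26 wide, 22 high; origin at the centre of its underside; a bystander
- tape_measure: yellow tape measure with black side discs, 44 x 80 x 66 high; origin at the centre of its underside; a bystander
- spool: spool of tan twine standing on end, 60 across, 70 high; origin at the centre of its underside; a bystander
- marker: black marker pen with blue cap lying flat, 130 x 15 x 14; origin at the centre of its underside; a bystander
Mind the look-alikes: they are no part of the job. Of the things that look like the gauge, the largest one is meant.

How it is judged:
By the outcome, as a careful person would: the job done as asked, in the order asked, and still so for the second after the job is handed in, with the robot touching nothing.
It also fails if it takes over 72 s, if anything falls off the work surface, if the arm or the gripper's body presses on something with over 40 N, if the wrist force passes 120 N, or if a joint passes its speed limit or range.

## Working session

There is one attempt and no reset: what is moved stays moved. The work goes in short steps, Python scripts to look and compute and a tool call to move; the robot and the scene stay as the last step left them, time stands still between calls to the robot, and variables do not carry over. Pictures are saved under pics/ and viewed, about 8 in all and at most 12, crops included, and the job is handed in when it is done.

Besides the shell and the picture viewer there is one more tool, called after "Request:" by a JSON object that holds its "method" and its "body". send_rows: Moves the arm, as the interface text tells. Its arguments: {"type":"object","properties":{"motion":{"type":"array","items":{"type":"object","properties":{"gripper":{"type":"number"},"travel":{"type":"array","items":{"type":"number"}},"rotation":{"type":"array","items":{"type":"number"}}}}},"newtons":{"type":"number"}},"required":["motion"]}

```bash
mkdir -p pics; ls; python3 - <<'E'
from station import manip
import cv2
print(manip.sense())
for n in("top","side","wrist"):
    c=manip.calibration(n); print(n,c)
    cv2.imwrite(f"pics/{n}0.png",manip.snapshot(n)[:,:,::-1])
E
```

```text
pics
{'t': 0.0, 'q': array([ 1.06550889e+00,  5.28478122e-01,  1.43390673e+00,  6.35448812e-06,
        1.18138100e+00, -1.78513079e-01]), 'qd': array([-0.00096627,  0.0003366 ,  0.00050348, -0.00197047, -0.00210012,
        0.00159871]), 'tau': array([ 1.32849345e-03, -4.42349160e+01, -1.78025812e+01, -3.73176408e-04,
        8.39707878e-03, -6.94664720e-06]), 'tcp_pos': array([0.20024593, 0.59129989, 0.23032486]), 'tool_rot': array([ 1.62662297e-01,  9.86681203e-01, -1.02271714e-03, -3.67079405e-04]), 'force': array([ 0.39333056, -0.3863934 ,  0.19075292]), 'ft_torque': array([-0.02137369,  0.038263  ,  0.00789079]), 'finger_gap': 1.0020345551922822}
top {'fx': 489.9070484144463, 'fy': 489.9070484144463, 'cx': 281.4783066702982, 'cy': 208.96746953650663, 'cam_to_world': array([[ 0.01588405, -0.99086839,  0.13389375,  0.44113216],
       [-0.9997652 , -0.0137653 ,  0.01673501, -0.03927912],
       [-0.0147391 , -0.13412813, -0.99085438,  1.41046651],
       [ 0.        ,  0.        ,  0.        ,  1.        ]])}
side {'fx': 459.0259223734122, 'fy': 459.0259223734122, 'cx': 282.1623487264173, 'cy': 205.10049845787464, 'cam_to_world': array([[ 0.85113689, -0.37614268,  0.36617303,  0.25560567],
       [-0.52478983, -0.59280026,  0.61088746, -0.63734135],
       [-0.01271338, -0.71211273, -0.70195002,  0.8297542 ],
       [ 0.        ,  0.        ,  0.        ,  1.        ]])}
wrist {'fx': 325.19226210127806, 'fy': 325.19226210127806, 'cx': 282.2031702851917, 'cy': 207.96648820476975, 'cam_to_world': array([[ 0.32065675,  0.89621743,  0.30655109,  0.12146603],
       [ 0.94719395, -0.30281969, -0.1054697 ,  0.61891347],
       [-0.00169408,  0.32418291, -0.9459929 ,  0.37379877],
       [ 0.        ,  0.        ,  0.        ,  1.        ]])}
```

```bash
python3 - <<'E'
import cv2,numpy as np
a=cv2.imread("pics/top0.png");b=cv2.imread("pics/side0.png")
cv2.imwrite("pics/topb.png",cv2.resize(a,(800,600),interpolation=cv2.INTER_CUBIC))
cv2.imwrite("pics/sideb.png",cv2.resize(b,(800,600),interpolation=cv2.INTER_CUBIC))
E
```

```text
(no output)
```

View pics/topb.png

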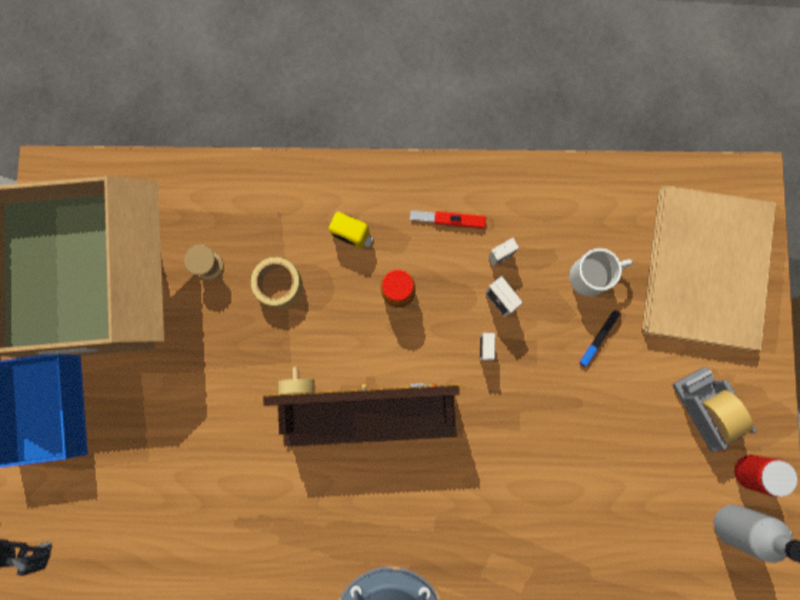

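View pics/sideb.png

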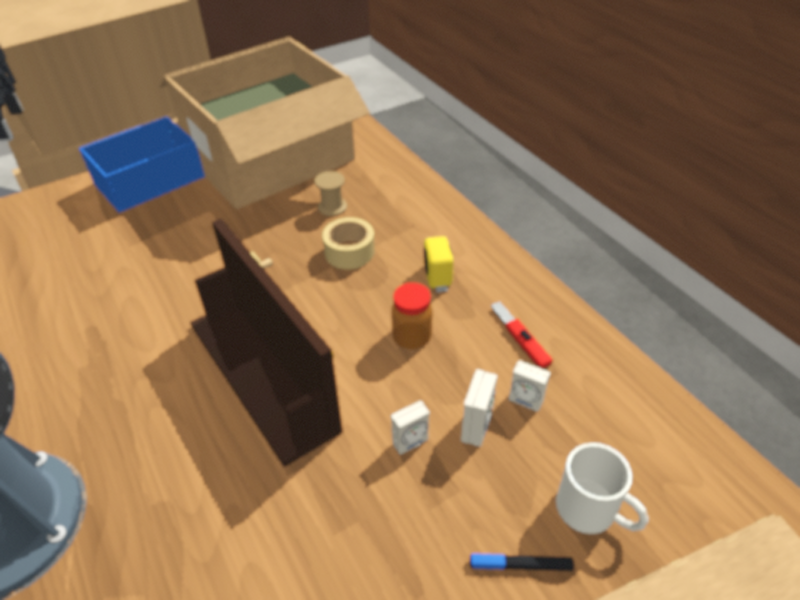

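```bash
python3 - <<'E'
import cv2,numpy as np
a=cv2.imread("pics/top0.png");b=cv2.imread("pics/side0.png")
A=cv2.resize(a[160:260,320:390],(0,0),fx=5.5,fy=5.5,interpolation=cv2.INTER_CUBIC)
B=cv2.resize(b[245:335,265:395],(0,0),fx=3,fy=3,interpolation=cv2.INTER_CUBIC)
C=cv2.resize(a[255:290,180:330],(0,0),fx=2.6,fy=2.6,interpolation=cv2.INTER_CUBIC)
im=np.zeros((560,800,3),np.uint8)
im[:550,:385]=A; im[:270,390:780]=B; im[300:391,390:780]=C
cv2.imwrite("pics/crop.png",im)
E
```

```text
(no output)
```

View pics/crop.png

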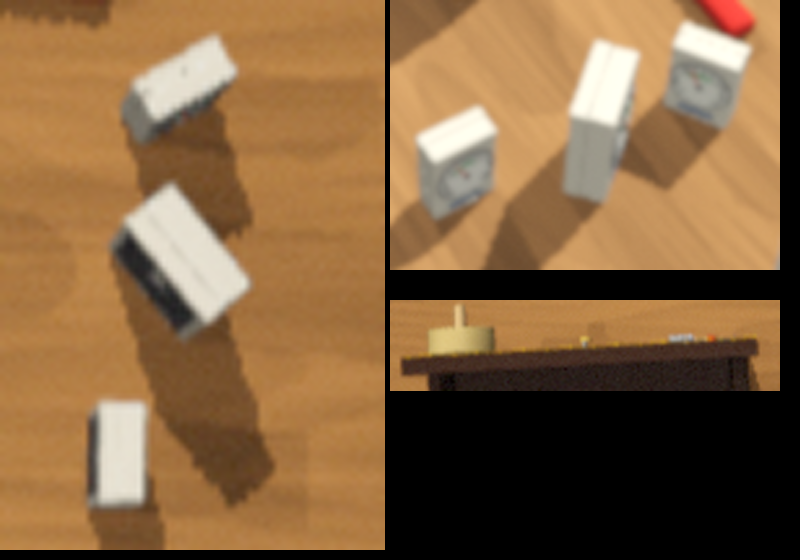

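```bash
cat > h.py <<'E'
import numpy as np
from station import manip
from scipy.spatial.transform import Rotation as R
def ray(n,u,v,c=None):
    c=c or manip.calibration(n); x=(u-c['cx'])/c['fx']; y=(v-c['cy'])/c['fy']
    if n=='wrist':
        r=np.hypot(x,y); d=np.array([np.sin(r)*x/r,np.sin(r)*y/r,np.cos(r)])
    else: d=np.array([x,y,1.])
    M=np.array(c['cam_to_world']); return M[:3,3],M[:3,:3]@d
def on(n,u,v,p0,nrm,c=None):  # hit plane
    o,d=ray(n,u,v,c); return o+d*(np.dot(nrm,np.subtract(p0,o))/np.dot(nrm,d))
def onz(n,u,v,z,c=None): return on(n,u,v,[0,0,z],[0,0,1],c)
def proj(n,P,c=None):
    c=c or manip.calibration(n); M=np.array(c['cam_to_world']); p=M[:3,:3].T@(np.asarray(P)-M[:3,3])
    if n=='wrist':
        r=np.arctan2(np.hypot(p[0],p[1]),p[2]); k=r/np.hypot(p[0],p[1]); return c['fx']*k*p[0]+c['cx'],c['fy']*k*p[1]+c['cy']
    return c['fx']*p[0]/p[2]+c['cx'],c['fy']*p[1]/p[2]+c['cy']
E
python3 - <<'E'
from h import *
P=[onz('top',320+u/5.5,160+v/5.5,.092) for u,v in [(170,183),(250,285),(187,325),(118,235)]]
P=np.round(P,4);print(P,P.mean(0))
e=P[1]-P[0]+P[2]-P[3];print('wid',e/2,np.linalg.norm(e)/2, 'width dir deg',np.degrees(np.arctan2(e[1],e[0])))
f=P[0]-P[3]+P[1]-P[2];print('front',np.degrees(np.arctan2(f[1],f[0])),np.linalg.norm(f)/2)
for n,u,v in [('FL',402,357),('FR',757,340),('BL',402,373),('BR',757,353)]:
    print(n,onz('top',180+(u-390)/2.6,255+(v-300)/2.6,.19))
print('pin',onz('top',180+(584-390)/2.6,255+(340-300)/2.6,.16))
for n,u,v in [('L',224,222),('R',330,352)]: print('side',n,onz('side',u*.7,v*.7,.19))
s=manip.sense(); print(R.from_quat(s['tool_rot']).as_matrix().round(3),s['tcp_pos'])
c=manip.calibration('wrist');T=R.from_quat(s['tool_rot']).as_matrix();M=c['cam_to_world']
print((T.T@M[:3,:3]).round(3),T.T@(M[:3,3]-s['tcp_pos']))
E
```

```text
[[ 0.665  -0.2053  0.092 ]
 [ 0.6147 -0.2445  0.092 ]
 [ 0.5944 -0.2134  0.092 ]
 [ 0.6387 -0.1796  0.092 ]] [ 0.6282 -0.2107  0.092 ]
wid [-0.0473 -0.0365  0.    ] 0.05974562745506988 width dir deg -142.3437014683248
front -50.63377447895286 0.03673486082728501
FL [0.43301868 0.21837884 0.19      ]
FR [ 0.45439099 -0.11907086  0.19      ]
BL [0.41796564 0.21773897 0.19      ]
BR [ 0.44215567 -0.11913246  0.19      ]
pin [0.4520646  0.04744486 0.16      ]
side L [0.43521522 0.20526072 0.19      ]
side R [ 0.45429532 -0.1218885   0.19      ]
[[-0.947  0.321 -0.001]
 [ 0.321  0.947 -0.001]
 [ 0.    -0.002 -1.   ]] [0.20035077 0.59144993 0.23055069]
[[ 0.    -0.946 -0.325]
 [ 1.     0.     0.   ]
 [-0.    -0.325  0.946]] [ 0.08355979  0.00050729 -0.14334172]
```

```bash
cat >> h.py <<'E'
def Rt(h,tilt=0):  # tool down, x axis heading h deg, tilt: tool z leans to -x_tool
    h=np.radians(h); x=np.array([np.cos(h),np.sin(h),0]); z=np.array([0,0,-1.])
    return R.from_matrix(np.array([x,np.cross(z,x),z]).T)*R.from_euler('y',-tilt,degrees=True)
def plan(pos,rot,n,g=85,start=None):
    s=manip.sense(); p=np.array(s['tcp_pos']); r=R.from_quat(s['tool_rot'])
    if start: p,r=start
    w=(r.inv()*rot).as_rotvec()/n; dp=(np.array(pos)-p)/n; out=[]
    for i in range(n):
        t=np.round(r.inv().apply(dp)*1000,1); a=np.round(np.degrees(w),2)
        out.append('{"gripper":%g,"travel":%s,"rotation":%s}'%(g,(t+0).tolist(),(a+0).tolist())); r=r*R.from_rotvec(w)
    for i in range(0,n,12): print('['+','.join(out[i:i+12])+']')
    return np.array(pos),rot
def st():
    s=manip.sense(); m=R.from_quat(s['tool_rot']).as_matrix()
    print('t %.2f'%s['t'],'tcp',np.round(s['tcp_pos'],4),'head %.2f'%np.degrees(np.arctan2(m[1,0],m[0,0])),'z',m[:,2].round(3),'F',s['force'].round(2),'gap %.3f'%s['finger_gap'],'q',s['q'].round(2))
E
python3 - <<'E'
from h import *
print(R.from_matrix(Rt(3.6,20).as_matrix()).as_matrix().round(2))
a=plan([.40,.36,.32],Rt(82,10),12)
plan([.51,.048,.25],Rt(3.6,20),12,start=a)
E
```

```text
[[ 0.94  0.06 -0.34]
 [ 0.06 -1.   -0.02]
 [-0.34  0.   -0.94]]
[{"gripper":85,"travel":[-21.9, -12.9, -7.4],"rotation":[0.57, -0.69, 6.59]},{"gripper":85,"travel":[-23.4, -10.4, -7.0],"rotation":[0.57, -0.69, 6.59]},{"gripper":85,"travel":[-24.5, -7.7, -6.7],"rotation":[0.57, -0.69, 6.59]},{"gripper":85,"travel":[-25.3, -4.9, -6.3],"rotation":[0.57, -0.69, 6.59]},{"gripper":85,"travel":[-25.8, -2.0, -6.0],"rotation":[0.57, -0.69, 6.59]},{"gripper":85,"travel":[-25.9, 0.9, -5.6],"rotation":[0.57, -0.69, 6.59]},{"gripper":85,"travel":[-25.7, 3.8, -5.4],"rotation":[0.57, -0.69, 6.59]},{"gripper":85,"travel":[-25.2, 6.7, -5.1],"rotation":[0.57, -0.69, 6.59]},{"gripper":85,"travel":[-24.3, 9.5, -4.9],"rotation":[0.57, -0.69, 6.59]},{"gripper":85,"travel":[-23.1, 12.2, -4.7],"rotation":[0.57, -0.69, 6.59]},{"gripper":85,"travel":[-21.6, 14.7, -4.6],"rotation":[0.57, -0.69, 6.59]},{"gripper":85,"travel":[-19.9, 17.0, -4.5],"rotation":[0.57, -0.69, 6.59]}]
[{"gripper":85,"travel":[-23.1, 12.7, 10.0],"rotation":[1.69, -0.7, 6.32]},{"gripper":85,"travel":[-21.4, 15.4, 9.8],"rotation":[1.69, -0.7, 6.32]},{"gripper":85,"travel":[-19.4, 18.0, 9.6],"rotation":[1.69, -0.7, 6.32]},{"gripper":85,"travel":[-17.2, 20.3, 9.3],"rotation":[1.69, -0.7, 6.32]},{"gripper":85,"travel":[-14.8, 22.3, 8.8],"rotation":[1.69, -0.7, 6.32]},{"gripper":85,"travel":[-12.1, 24.1, 8.3],"rotation":[1.69, -0.7, 6.32]},{"gripper":85,"travel":[-9.3, 25.5, 7.7],"rotation":[1.69, -0.7, 6.32]},{"gripper":85,"travel":[-6.3, 26.6, 7.0],"rotation":[1.69, -0.7, 6.32]},{"gripper":85,"travel":[-3.2, 27.3, 6.3],"rotation":[1.69, -0.7, 6.32]},{"gripper":85,"travel":[-0.1, 27.6, 5.5],"rotation":[1.69, -0.7, 6.32]},{"gripper":85,"travel":[3.0, 27.6, 4.7],"rotation":[1.69, -0.7, 6.32]},{"gripper":85,"travel":[6.0, 27.3, 3.8],"rotation":[1.69, -0.7, 6.32]}]
```

Request:
{"method": "send_rows", "body": {"motion": [{"gripper": 85, "travel": [-21.9, -12.9, -7.4], "rotation": [0.57, -0.69, 6.59]}, {"gripper": 85, "travel": [-23.4, -10.4, -7], "rotation": [0.57, -0.69, 6.59]}, {"gripper": 85, "travel": [-24.5, -7.7, -6.7], "rotation": [0.57, -0.69, 6.59]}, {"gripper": 85, "travel": [-25.3, -4.9, -6.3], "rotation": [0.57, -0.69, 6.59]}, {"gripper": 85, "travel": [-25.8, -2, -6], "rotation": [0.57, -0.69, 6.59]}, {"gripper": 85, "travel": [-25.9, 0.9, -5.6], "rotation": [0.57, -0.69, 6.59]}, {"gripper": 85, "travel": [-25.7, 3.8, -5.4], "rotation": [0.57, -0.69, 6.59]}, {"gripper": 85, "travel": [-25.2, 6.7, -5.1], "rotation": [0.57, -0.69, 6.59]}, {"gripper": 85, "travel": [-24.3, 9.5, -4.9], "rotation": [0.57, -0.69, 6.59]}, {"gripper": 85, "travel": [-23.1, 12.2, -4.7], "rotation": [0.57, -0.69, 6.59]}, {"gripper": 85, "travel": [-21.6, 14.7, -4.6], "rotation": [0.57, -0.69, 6.59]}, {"gripper": 85, "travel": [-19.9, 17, -4.5], "rotation": [0.57, -0.69, 6.59]}]}}

```text
t: 1.15
tcp_pos: [0.4006, 0.3593, 0.3207]
tool_rot: [0.754, 0.651, -0.066, 0.057]
force: [0.7, -0.5, -0.5]
finger_gap: 0.991
```

Request:
{"method": "send_rows", "body": {"motion": [{"gripper": 85, "travel": [-23.1, 12.7, 10], "rotation": [1.69, -0.7, 6.32]}, {"gripper": 85, "travel": [-21.4, 15.4, 9.8], "rotation": [1.69, -0.7, 6.32]}, {"gripper": 85, "travel": [-19.4, 18, 9.6], "rotation": [1.69, -0.7, 6.32]}, {"gripper": 85, "travel": [-17.2, 20.3, 9.3], "rotation": [1.69, -0.7, 6.32]}, {"gripper": 85, "travel": [-14.8, 22.3, 8.8], "rotation": [1.69, -0.7, 6.32]}, {"gripper": 85, "travel": [-12.1, 24.1, 8.3], "rotation": [1.69, -0.7, 6.32]}, {"gripper": 85, "travel": [-9.3, 25.5, 7.7], "rotation": [1.69, -0.7, 6.32]}, {"gripper": 85, "travel": [-6.3, 26.6, 7], "rotation": [1.69, -0.7, 6.32]}, {"gripper": 85, "travel": [-3.2, 27.3, 6.3], "rotation": [1.69, -0.7, 6.32]}, {"gripper": 85, "travel": [-0.1, 27.6, 5.5], "rotation": [1.69, -0.7, 6.32]}, {"gripper": 85, "travel": [3, 27.6, 4.7], "rotation": [1.69, -0.7, 6.32]}, {"gripper": 85, "travel": [6, 27.3, 3.8], "rotation": [1.69, -0.7, 6.32]}]}}

```text
t: 2.15
tcp_pos: [0.5105, 0.0472, 0.2497]
tool_rot: [0.984, 0.028, -0.174, 0.005]
force: [0.1, -0.0, 0.2]
finger_gap: 0.996
```

Request:
{"method": "send_rows", "body": {"motion": [{"gripper": 85, "travel": [0, 0, 0], "rotation": [0, 0, 0]}, {"gripper": 85, "travel": [0, 0, 0], "rotation": [0, 0, 0]}]}}

```text
t: 2.32
tcp_pos: [0.5105, 0.0468, 0.2493]
tool_rot: [0.984, 0.029, -0.174, 0.004]
force: [-0.3, 0.9, 0.1]
finger_gap: 1.0
```

```bash
python3 - <<'E'
from h import *
import cv2,pickle
st()
c=manip.calibration('wrist');im=manip.snapshot('wrist')[:,:,::-1]
pickle.dump(c,open('w1.pkl','wb'));cv2.imwrite('pics/w1.png',im)
print(proj('wrist',[.452,.047,.16],c))
cv2.imwrite('pics/w1b.png',cv2.resize(im,(800,600),interpolation=cv2.INTER_CUBIC))
E
```

```text
t 2.32 tcp [0.5105 0.0468 0.2493] head 3.42 z [-0.342 -0.019 -0.939] F [-0.29  0.89  0.06] gap 1.000 q [-0.1   0.51  1.46 -0.05  1.51  1.43]
(np.float64(278.3484465714588), np.float64(234.12356266382326))
```

View pics/w1b.png

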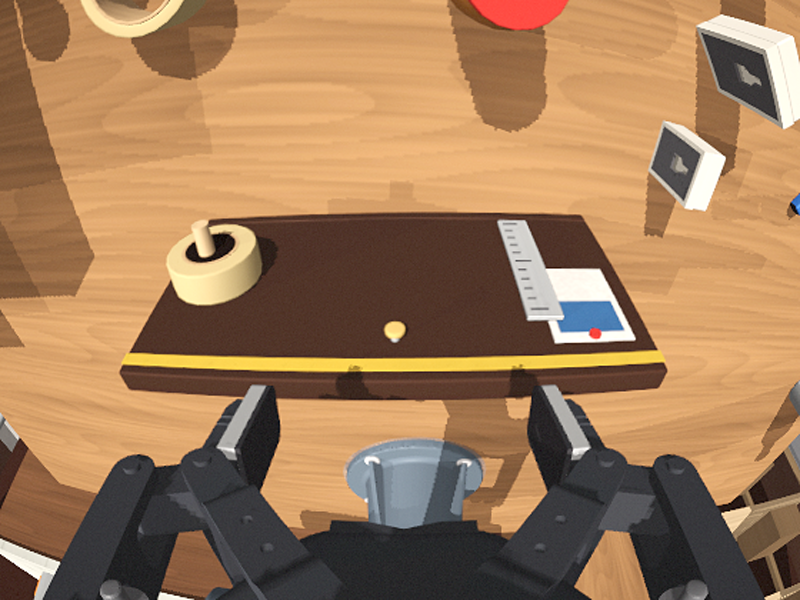

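```bash
python3 - <<'E'
import cv2,numpy as np
a=cv2.imread("pics/w1.png")
z=lambda u,v,w,h,f:cv2.resize(a[v:v+h,u:u+w],None,fx=f,fy=f,interpolation=cv2.INTER_CUBIC)
im=np.zeros((600,800,3),np.uint8)
im[:300,:395]=z(80,235,79,60,5)   # left top corner
im[:300,400:800]=z(410,235,80,60,5)
im[300:600,:395]=z(240,215,79,60,5) # pin
im[300:600,400:600]=z(130,135,40,60,5)
im[300:600,600:800]=z(390,135,40,60,5)
cv2.imwrite("pics/w1c.png",im)
E
```

```text
(no output)
```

View pics/w1c.png

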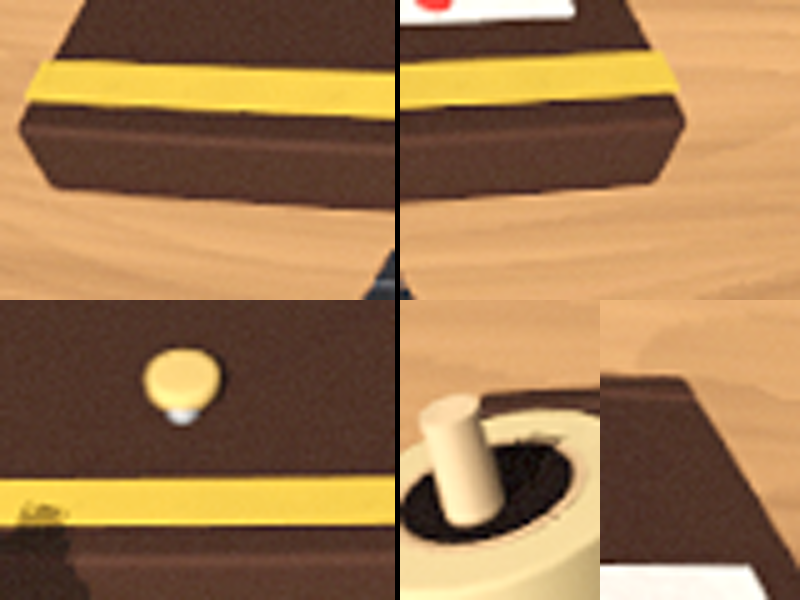

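```bash
cat > m1.py <<'E'
from h import *
import pickle
c=pickle.load(open('w1.pkl','rb'))
A=onz('wrist',84.4,260.2,.19,c);B=onz('wrist',467,260,.19,c);print(A,B,np.linalg.norm(A-B))
C=onz('wrist',407.2,150.6,0,c);print('bottom right',C)
yd=(A-B)/np.linalg.norm(A-B);xd=np.array([yd[1],-yd[0],0]);h=np.degrees(np.arctan2(xd[1],xd[0]));mid=(A+B)/2
print('heading',h,'mid front top',mid,'offset of bottom corner along n',np.dot(C-B,xd),np.dot(C-B,yd))
th=np.linspace(0,2*np.pi,60)
def ext(y,z):
    P=[proj('wrist',mid*[1,1,0]+[0,0,z]+yd*(y+6*np.cos(t)/1e3)+[0,0,6e-3*np.sin(t)]+xd*o,c) for t in th for o in(.0055,.009)]
    P=np.array(P);return P[:,0].min(),P[:,0].max(),P[:,1].min(),P[:,1].max()
from scipy.optimize import least_squares
ob=np.array([240+144/5,240+220/5,215+48/5,215+113/5])
r=least_squares(lambda p:np.array(ext(p[0]/1e3,p[1]/1e3))-ob,[0,160]);print('pin y off, z',r.x,r.fun)
print('pin world base',mid*[1,1,0]+yd*r.x[0]/1e3+[0,0,r.x[1]/1e3])
E
python3 m1.py
```

```text
[0.43345847 0.22006931 0.19      ] [ 0.45611437 -0.1172533   0.19      ] 0.3380825803542934
bottom right [ 0.45595182 -0.11825101  0.        ]
heading 3.8424369536906737 mid front top [0.44478642 0.051408   0.19      ] offset of bottom corner along n -0.00022904539059131834 -0.000984578134356217
pin y off, z [ -3.2423164  156.61768687] [ 0.40404738 -0.40615874  0.09066697 -0.06601874]
pin world base [0.4450037  0.04817298 0.15661769]
```

```bash
python3 - <<'E'
from h import *
plan([.628,-.211,.19],Rt(-52,0),12)
for u,v in [(180,75),(118,450)]: print(onz('top',320+u/5.5,160+v/5.5,.06))
E
```

```text
[{"gripper":85,"travel":[9.7, 22.2, 1.7],"rotation":[0.8, 1.54, 4.58]},{"gripper":85,"travel":[11.4, 21.3, 1.7],"rotation":[0.8, 1.54, 4.58]},{"gripper":85,"travel":[13.0, 20.4, 1.7],"rotation":[0.8, 1.54, 4.58]},{"gripper":85,"travel":[14.5, 19.3, 1.8],"rotation":[0.8, 1.54, 4.58]},{"gripper":85,"travel":[16.0, 18.1, 2.0],"rotation":[0.8, 1.54, 4.58]},{"gripper":85,"travel":[17.3, 16.8, 2.2],"rotation":[0.8, 1.54, 4.58]},{"gripper":85,"travel":[18.5, 15.4, 2.4],"rotation":[0.8, 1.54, 4.58]},{"gripper":85,"travel":[19.6, 13.9, 2.8],"rotation":[0.8, 1.54, 4.58]},{"gripper":85,"travel":[20.6, 12.4, 3.1],"rotation":[0.8, 1.54, 4.58]},{"gripper":85,"travel":[21.4, 10.7, 3.5],"rotation":[0.8, 1.54, 4.58]},{"gripper":85,"travel":[22.1, 9.0, 4.0],"rotation":[0.8, 1.54, 4.58]},{"gripper":85,"travel":[22.7, 7.3, 4.5],"rotation":[0.8, 1.54, 4.58]}]
[ 0.72633013 -0.21461937  0.06      ]
[ 0.53469405 -0.18297837  0.06      ]
```

Request:
{"method": "send_rows", "body": {"motion": [{"gripper": 85, "travel": [9.7, 22.2, 1.7], "rotation": [0.8, 1.54, 4.58]}, {"gripper": 85, "travel": [11.4, 21.3, 1.7], "rotation": [0.8, 1.54, 4.58]}, {"gripper": 85, "travel": [13.0, 20.4, 1.7], "rotation": [0.8, 1.54, 4.58]}, {"gripper": 85, "travel": [14.5, 19.3, 1.8], "rotation": [0.8, 1.54, 4.58]}, {"gripper": 85, "travel": [16.0, 18.1, 2.0], "rotation": [0.8, 1.54, 4.58]}, {"gripper": 85, "travel": [17.3, 16.8, 2.2], "rotation": [0.8, 1.54, 4.58]}, {"gripper": 85, "travel": [18.5, 15.4, 2.4], "rotation": [0.8, 1.54, 4.58]}, {"gripper": 85, "travel": [19.6, 13.9, 2.8], "rotation": [0.8, 1.54, 4.58]}, {"gripper": 85, "travel": [20.6, 12.4, 3.1], "rotation": [0.8, 1.54, 4.58]}, {"gripper": 85, "travel": [21.4, 10.7, 3.5], "rotation": [0.8, 1.54, 4.58]}, {"gripper": 85, "travel": [22.1, 9.0, 4.0], "rotation": [0.8, 1.54, 4.58]}, {"gripper": 85, "travel": [22.7, 7.3, 4.5], "rotation": [0.8, 1.54, 4.58]}]}}

```text
t: 3.37
tcp_pos: [0.6291, -0.2093, 0.1912]
tool_rot: [0.899, -0.438, 0.002, -0.0]
force: [0.3, 0.0, 0.5]
finger_gap: 0.994
```

Request:
{"method": "send_rows", "body": {"motion": [{"gripper": 85, "travel": [0, 0, 0], "rotation": [0, 0, 0]}, {"gripper": 85, "travel": [0, 0, 0], "rotation": [0, 0, 0]}]}}

```text
t: 3.53
tcp_pos: [0.6284, -0.2092, 0.1908]
tool_rot: [0.899, -0.437, 0.0, -0.0]
force: [-0.1, -0.0, 0.1]
finger_gap: 0.994
```

```bash
python3 - <<'E'
from h import *
import cv2,pickle
st()
c=manip.calibration('wrist');im=manip.snapshot('wrist')[:,:,::-1]
pickle.dump(c,open('w2.pkl','wb'));cv2.imwrite('pics/w2.png',im)
print(proj('wrist',[.628,-.211,.092],c))
cv2.imwrite('pics/w2b.png',cv2.resize(im[100:400,120:440],(0,0),fx=2,fy=2,interpolation=cv2.INTER_CUBIC))
E
```

```text
t 3.53 tcp [ 0.6284 -0.2092  0.1908] head -51.85 z [ 0.  0. -1.] F [-0.13 -0.05  0.09] gap 0.994 q [-0.49  0.62  1.37  0.    1.15  1.99]
(np.float64(284.72631534371385), np.float64(207.0456263637937))
```

View pics/w2b.png

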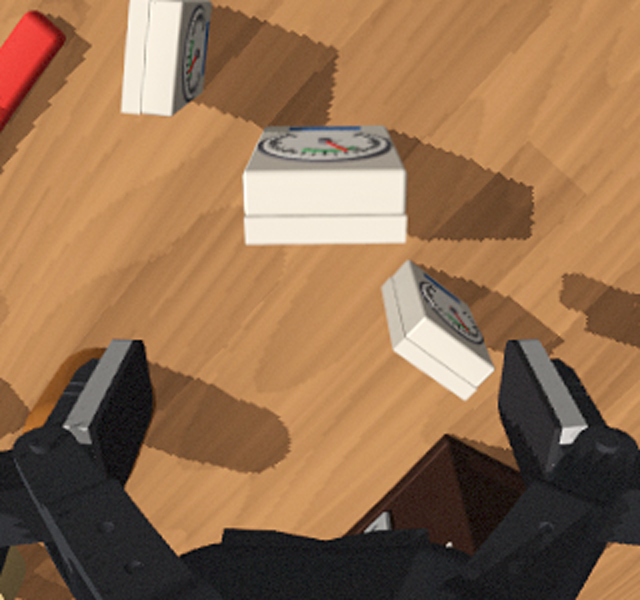

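```bash
python3 - <<'E'
from h import *
import pickle
c=pickle.load(open('w2.pkl','rb'))
P=np.array([onz('wrist',120+u/2,100+v/2,.092,c) for u,v in[(244.5,169),(405,169),(406,243),(245,243)]])
print(P.round(4),[np.linalg.norm(P[i]-P[(i+1)%4]).round(4) for i in range(4)])
w=P[0]-P[1]+P[3]-P[2]; f=P[0]+P[1]-P[2]-P[3]
hd=np.degrees(np.arctan2(-w[0],w[1]));m=P.mean(0)
print('head from width',hd,np.degrees(np.arctan2(f[1],f[0])),'c',m)
x=np.array([np.cos(np.radians(hd)),np.sin(np.radians(hd)),0])
g=m+x*.002; g[2]=.063; print(g); plan(g,Rt(hd),8)
E
```

```text
[[ 0.6653 -0.2052  0.092 ]
 [ 0.6164 -0.2436  0.092 ]
 [ 0.5962 -0.2204  0.092 ]
 [ 0.6471 -0.1804  0.092 ]] [np.float64(0.0621), np.float64(0.0308), np.float64(0.0648), np.float64(0.0308)]
head from width -51.83712623551322 -51.25124362462978 c [ 0.63123972 -0.21237727  0.092     ]
[ 0.63247552 -0.21394978  0.063     ]
[{"gripper":85,"travel":[0.9, 0.0, 16.0],"rotation":[0.0, 0.0, 0.0]},{"gripper":85,"travel":[0.9, 0.0, 16.0],"rotation":[0.0, 0.0, 0.0]},{"gripper":85,"travel":[0.9, 0.0, 16.0],"rotation":[0.0, 0.0, 0.0]},{"gripper":85,"travel":[0.9, 0.0, 16.0],"rotation":[0.0, 0.0, 0.0]},{"gripper":85,"travel":[0.9, 0.0, 16.0],"rotation":[0.0, 0.0, 0.0]},{"gripper":85,"travel":[0.9, 0.0, 16.0],"rotation":[0.0, 0.0, 0.0]},{"gripper":85,"travel":[0.9, 0.0, 16.0],"rotation":[0.0, 0.0, 0.0]},{"gripper":85,"travel":[0.9, 0.0, 16.0],"rotation":[0.0, 0.0, 0.0]}]
```

Request:
{"method": "send_rows", "body": {"motion": [{"gripper": 85, "travel": [0.9, 0, 20], "rotation": [0, 0, 0]}, {"gripper": 85, "travel": [0.9, 0, 20], "rotation": [0, 0, 0]}, {"gripper": 85, "travel": [0.9, 0, 20], "rotation": [0, 0, 0]}, {"gripper": 85, "travel": [0.9, 0, 20], "rotation": [0, 0, 0]}, {"gripper": 85, "travel": [0.9, 0, 18], "rotation": [0, 0, 0]}, {"gripper": 85, "travel": [0.9, 0, 15], "rotation": [0, 0, 0]}, {"gripper": 85, "travel": [0.9, 0, 13], "rotation": [0, 0, 0]}, {"gripper": 85, "travel": [0.9, 0, 12], "rotation": [0, 0, 0]}, {"gripper": 85, "travel": [0, 0, 0], "rotation": [0, 0, 0]}, {"gripper": 85, "travel": [0, 0, 0], "rotation": [0, 0, 0]}]}}

```text
t: 4.42
tcp_pos: [0.6331, -0.2153, 0.0526]
tool_rot: [0.899, -0.438, 0.0, 0.0]
force: [0.2, 0.4, 0.5]
finger_gap: 0.994
```

Request:
{"method": "send_rows", "body": {"motion": [{"gripper": 72, "travel": [0, 0, 0], "rotation": [0, 0, 0]}, {"gripper": 70, "travel": [0, 0, 0], "rotation": [0, 0, 0]}, {"gripper": 68, "travel": [0, 0, 0], "rotation": [0, 0, 0]}, {"gripper": 66, "travel": [0, 0, 0], "rotation": [0, 0, 0]}, {"gripper": 64, "travel": [0, 0, 0], "rotation": [0, 0, 0]}, {"gripper": 60, "travel": [0, 0, 0], "rotation": [0, 0, 0]}, {"gripper": 58, "travel": [0, 0, 0], "rotation": [0, 0, 0]}, {"gripper": 56, "travel": [0, 0, 0], "rotation": [0, 0, 0]}, {"gripper": 50, "travel": [0, 0, 0], "rotation": [0, 0, 0]}, {"gripper": 50, "travel": [0, 0, 0], "rotation": [0, 0, 0]}], "newtons": 35}}

```text
t: 5.25
tcp_pos: [0.6339, -0.2165, 0.0539]
tool_rot: [0.899, -0.438, 0.002, 0.0]
force: [-0.6, 1.2, 6.2]
finger_gap: 0.744
```

```bash
python3 - <<'E'
from h import *
import cv2,pickle
st()
E
```

```text
t 5.25 tcp [ 0.6339 -0.2165  0.0539] head -51.96 z [ 0.003 -0.002 -1.   ] F [-0.56  1.17  6.24] gap 0.744 q [-0.5   0.8   1.44 -0.    0.9   1.98]
```

```bash
python3 - <<'E'
from h import *
s=manip.sense();p=s['tcp_pos'];r=R.from_quat(s['tool_rot'])
h=np.radians(3.84);n=np.array([np.cos(h),np.sin(h),0])
g=np.array([.4450,.0482,0])+n*.085; g[2]=.168
p2=p+[-.01,.03,.115]
a=plan(p2,Rt(-51.96),8,g=50)
plan(g,Rt(3.84),16,g=50,start=a)
E
```

```text
[{"gripper":50,"travel":[-3.7, -1.3, -14.4],"rotation":[-0.01, -0.02, 0.0]},{"gripper":50,"travel":[-3.7, -1.3, -14.4],"rotation":[-0.01, -0.02, 0.0]},{"gripper":50,"travel":[-3.7, -1.3, -14.4],"rotation":[-0.01, -0.02, 0.0]},{"gripper":50,"travel":[-3.7, -1.3, -14.4],"rotation":[-0.01, -0.02, 0.0]},{"gripper":50,"travel":[-3.7, -1.3, -14.4],"rotation":[-0.01, -0.02, 0.0]},{"gripper":50,"travel":[-3.7, -1.3, -14.4],"rotation":[-0.01, -0.02, 0.0]},{"gripper":50,"travel":[-3.7, -1.3, -14.4],"rotation":[-0.01, -0.02, 0.0]},{"gripper":50,"travel":[-3.7, -1.3, -14.4],"rotation":[-0.01, -0.02, 0.0]}]
[{"gripper":50,"travel":[-15.5, -4.6, 0.1],"rotation":[0.0, 0.0, -3.49]},{"gripper":50,"travel":[-15.1, -5.6, 0.1],"rotation":[0.0, 0.0, -3.49]},{"gripper":50,"travel":[-14.8, -6.5, 0.1],"rotation":[0.0, 0.0, -3.49]},{"gripper":50,"travel":[-14.4, -7.4, 0.1],"rotation":[0.0, 0.0, -3.49]},{"gripper":50,"travel":[-13.9, -8.2, 0.1],"rotation":[0.0, 0.0, -3.49]},{"gripper":50,"travel":[-13.4, -9.0, 0.1],"rotation":[0.0, 0.0, -3.49]},{"gripper":50,"travel":[-12.8, -9.8, 0.1],"rotation":[0.0, 0.0, -3.49]},{"gripper":50,"travel":[-12.2, -10.6, 0.1],"rotation":[0.0, 0.0, -3.49]},{"gripper":50,"travel":[-11.5, -11.3, 0.1],"rotation":[0.0, 0.0, -3.49]},{"gripper":50,"travel":[-10.8, -12.0, 0.1],"rotation":[0.0, 0.0, -3.49]},{"gripper":50,"travel":[-10.0, -12.6, 0.1],"rotation":[0.0, 0.0, -3.49]},{"gripper":50,"travel":[-9.2, -13.2, 0.1],"rotation":[0.0, 0.0, -3.49]}]
[{"gripper":50,"travel":[-8.4, -13.8, 0.1],"rotation":[0.0, 0.0, -3.49]},{"gripper":50,"travel":[-7.6, -14.2, 0.1],"rotation":[0.0, 0.0, -3.49]},{"gripper":50,"travel":[-6.7, -14.7, 0.1],"rotation":[0.0, 0.0, -3.49]},{"gripper":50,"travel":[-5.8, -15.1, 0.1],"rotation":[0.0, 0.0, -3.49]}]
```

Request:
{"method": "send_rows", "body": {"motion": [{"gripper": 50, "travel": [0, 0, -6], "rotation": [0, 0, 0]}, {"gripper": 50, "travel": [0, 0, -12], "rotation": [0, 0, 0]}, {"gripper": 50, "travel": [0, 0, -16], "rotation": [0, 0, 0]}, {"gripper": 50, "travel": [0, 0, -18], "rotation": [0, 0, 0]}, {"gripper": 50, "travel": [-7.4, -2.6, -18], "rotation": [0, 0, 0]}, {"gripper": 50, "travel": [-7.4, -2.6, -18], "rotation": [0, 0, 0]}, {"gripper": 50, "travel": [-7.4, -2.6, -15], "rotation": [0, 0, 0]}, {"gripper": 50, "travel": [-7.4, -2.6, -12], "rotation": [0, 0, 0]}]}}

```text
t: 5.92
tcp_pos: [0.6228, -0.1859, 0.1696]
tool_rot: [0.899, -0.438, 0.001, 0.0]
force: [0.3, 0.1, -1.4]
finger_gap: 0.742
```

Request:
{"method": "send_rows", "body": {"motion": [{"gripper": 50, "travel": [-15.5, -4.6, 0.1], "rotation": [0.0, 0.0, -3.49]}, {"gripper": 50, "travel": [-15.1, -5.6, 0.1], "rotation": [0.0, 0.0, -3.49]}, {"gripper": 50, "travel": [-14.8, -6.5, 0.1], "rotation": [0.0, 0.0, -3.49]}, {"gripper": 50, "travel": [-14.4, -7.4, 0.1], "rotation": [0.0, 0.0, -3.49]}, {"gripper": 50, "travel": [-13.9, -8.2, 0.1], "rotation": [0.0, 0.0, -3.49]}, {"gripper": 50, "travel": [-13.4, -9.0, 0.1], "rotation": [0.0, 0.0, -3.49]}, {"gripper": 50, "travel": [-12.8, -9.8, 0.1], "rotation": [0.0, 0.0, -3.49]}, {"gripper": 50, "travel": [-12.2, -10.6, 0.1], "rotation": [0.0, 0.0, -3.49]}, {"gripper": 50, "travel": [-11.5, -11.3, 0.1], "rotation": [0.0, 0.0, -3.49]}, {"gripper": 50, "travel": [-10.8, -12.0, 0.1], "rotation": [0.0, 0.0, -3.49]}, {"gripper": 50, "travel": [-10.0, -12.6, 0.1], "rotation": [0.0, 0.0, -3.49]}, {"gripper": 50, "travel": [-9.2, -13.2, 0.1], "rotation": [0.0, 0.0, -3.49]}]}}

```text
t: 6.92
tcp_pos: [0.5514, -0.005, 0.1666]
tool_rot: [0.996, -0.086, 0.0, 0.0]
force: [0.5, 0.1, -1.0]
finger_gap: 0.743
```

Request:
{"method": "send_rows", "body": {"motion": [{"gripper": 50, "travel": [-8.4, -13.8, 0.1], "rotation": [0.0, 0.0, -3.49]}, {"gripper": 50, "travel": [-7.6, -14.2, 0.1], "rotation": [0.0, 0.0, -3.49]}, {"gripper": 50, "travel": [-6.7, -14.7, 0.1], "rotation": [0.0, 0.0, -3.49]}, {"gripper": 50, "travel": [-5.8, -15.1, 0.1], "rotation": [0.0, 0.0, -3.49]}, {"gripper": 50, "travel": [0, 0, 0], "rotation": [0, 0, 0]}, {"gripper": 50, "travel": [0, 0, 0], "rotation": [0, 0, 0]}, {"gripper": 50, "travel": [0, 0, 0], "rotation": [0, 0, 0]}]}}

```text
t: 7.5
tcp_pos: [0.529, 0.0539, 0.1662]
tool_rot: [0.999, 0.034, 0.001, 0.001]
force: [0.4, 0.1, -2.0]
finger_gap: 0.744
```

```bash
python3 - <<'E'
from h import *
import cv2,pickle
st()
c=manip.calibration('wrist');im=manip.snapshot('wrist')[:,:,::-1]
pickle.dump(c,open('w3.pkl','wb'));cv2.imwrite('pics/w3.png',im)
t=manip.snapshot('top')[:,:,::-1];cv2.imwrite('pics/t3.png',t);s=manip.snapshot('side')[:,:,::-1];cv2.imwrite('pics/s3.png',s)
o=np.zeros((600,800,3),np.uint8)
o[:330,:440]=cv2.resize(im,(440,330),interpolation=cv2.INTER_AREA)
o[:330,450:800]=cv2.resize(s[140:305,165:340],(350,330))
o[335:595,:800]=cv2.resize(t[225:290,160:360],(800,260),interpolation=cv2.INTER_CUBIC)
cv2.imwrite('pics/c3.png',o)
E
```

```text
t 7.50 tcp [0.529  0.0539 0.1662] head 3.86 z [ 0.002 -0.001 -1.   ] F [ 0.4   0.1  -1.97] gap 0.744 q [-0.11  0.49  1.73 -0.    0.91  1.4 ]
```

View pics/c3.png

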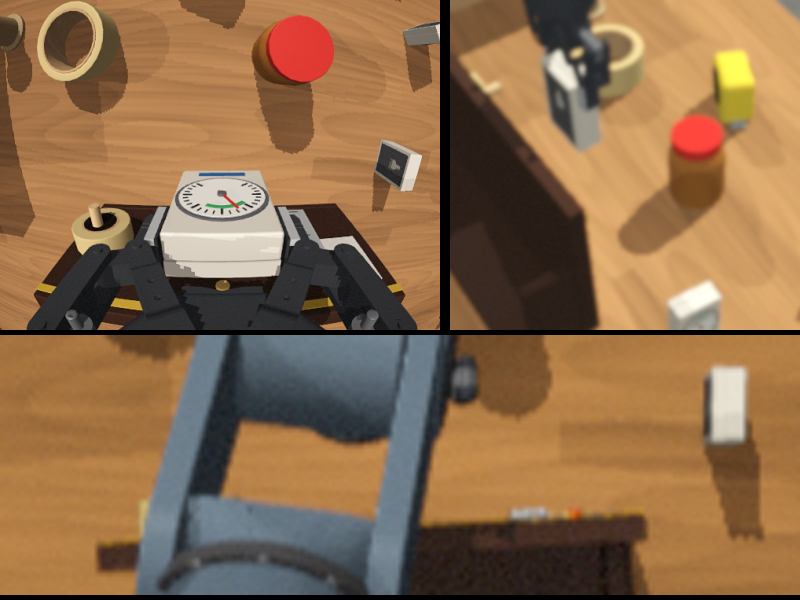

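```bash
python3 - <<'E'
import cv2
a=cv2.imread('pics/w3.png')
cv2.imwrite('pics/c3b.png',cv2.resize(a[250:390,190:380],None,fx=4.2,fy=4.2,interpolation=cv2.INTER_CUBIC))
E
```

```text
(no output)
```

View pics/c3b.png

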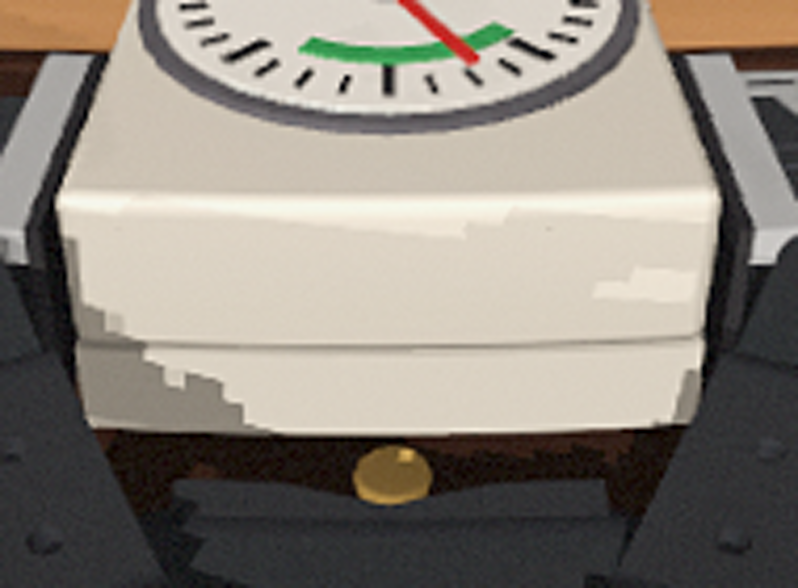

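```bash
cat > m3.py <<'E'
from h import *
import pickle
from scipy.optimize import least_squares
c=pickle.load(open('w3.pkl','rb'))
h=np.radians(3.84);n=np.array([np.cos(h),np.sin(h),0]);yd=np.array([-n[1],n[0],0]);B=np.array([.4450,.0482,.1566])
tcp=np.array([.529,.0539,.1662])
ob=np.array([[60,195],[718,198],[700,430],[85,425]])/4.2+[190,250]
def loc(p):return n*p[0]+yd*p[1]+np.array([0,0,p[2]])
def f(p):
    q=p[:3]/1e3; y=np.radians(p[3]);ro=np.radians(p[4]); o=[]
    for a,b in[(15,32),(15,-32),(-15,-32),(-15,32)]:
        v=R.from_euler('xz',[ro,y]).apply([a/1e3,b/1e3,.046])
        o.append(proj('wrist',tcp+loc(q+v),c))
    return (np.array(o)-ob).ravel()
r=least_squares(f,[-5,0,-8,0,0],x_scale=1);print('gauge centre minus tcp (n,y,z mm), yaw, roll',r.x.round(2),r.fun.round(2))
r2=least_squares(lambda p:f([p[0],p[1],-7.9,p[2],p[3]]),[-5,0,0,0]);print(r2.x.round(2),r2.fun.round(2))
th=np.linspace(0,6.28,60)
e=np.array([354,432,446])/4.2+[190,190,250]
def ext(p):
    P=np.array([proj('wrist',B+loc(np.array([0,p[0],p[1]])/1e3+[o,.006*np.cos(t),.006*np.sin(t)]),c) for t in th for o in(.0055,.009)])
    return np.array([P[:,0].min(),P[:,0].max(),P[:,1].min()])-e
r=least_squares(ext,[0,0]);print('pin correction y,z',r.x,r.fun)
d=tcp-B;print('tcp rel pin n,y,z',np.dot(d,n)*1e3,np.dot(d,yd)*1e3,d[2]*1e3)
E
python3 m3.py
```

```text
gauge centre minus tcp (n,y,z mm), yaw, roll [-4.4  -1.18 -7.91  0.93 -1.76] [-1.84  0.59  1.78  0.57 -1.72 -0.7   1.77 -0.75]Traceback (most recent call last):
  File "m3.py", line 16, in <module>
    r2=least_squares(lambda p:f([p[0],p[1],-7.9,p[2],p[3]]),[-5,0,0,0]);print(r2.x.round(2),r2.fun.round(2))
    return func(*args, **kwargs)
    vector_fun = VectorFunction(
        fun_wrapped,
    ...<6 lines>...
        workers=workers
    )
    self._update_fun()
    ~~~~~~~~~~~~~~~~^^
    self.f = self.fun_wrapped(xp_copy(self.x))
             ~~~~~~~~~~~~~~~~^^^^^^^^^^^^^^^^^
    return np.atleast_1d(self.fun(x))
                         ~~~~~~~~^^^
    return self.f(x, *self.args, **self.kwargs)
           ~~~~~~^^^^^^^^^^^^^^^^^^^^^^^^^^^^^^
  File "m3.py", line 16, in <lambda>
    r2=least_squares(lambda p:f([p[0],p[1],-7.9,p[2],p[3]]),[-5,0,0,0]);print(r2.x.round(2),r2.fun.round(2))
                              ~^^^^^^^^^^^^^^^^^^^^^^^^^^^^
  File "m3.py", line 10, in f
    q=p[:3]/1e3; y=np.radians(p[3]);ro=np.radians(p[4]); o=[]
      ~~~~~^~~~
TypeError: unsupported operand type(s) for /: 'list' and 'float'
```

```bash
sed -i 's/q=p\[:3\]/p=np.array(p);q=p[:3]/; s/^r2=.*$/r2=least_squares(lambda p:f([p[0],p[1],p[2],0,0]),[-5,0,-8]);print(r2.x.round(2),r2.fun.round(2))/' m3.py; python3 m3.py
```

```text
gauge centre minus tcp (n,y,z mm), yaw, roll [-4.4  -1.18 -7.91  0.93 -1.76] [-1.84  0.59  1.78  0.57 -1.72 -0.7   1.77 -0.75]
[-4.46  0.   -7.98] [-1.38  0.96  2.24  0.21 -2.28 -1.37  1.21 -0.1 ]
pin correction y,z [-0.5637489   0.01244369] [ 0.13308401 -0.13298646  0.00869471]
tcp rel pin n,y,z 84.19314814892036 0.061682849758297985 9.599999999999998
```

Request:
{"method": "send_rows", "body": {"motion": [{"gripper": 50, "travel": [-7, 0.1, 1.1], "rotation": [0, 0, 0]}, {"gripper": 50, "travel": [-8, 0.1, 1.1], "rotation": [0, 0, 0]}, {"gripper": 50, "travel": [-9, 0.1, 1.1], "rotation": [0, 0, 0]}, {"gripper": 50, "travel": [-9, 0.1, 1.1], "rotation": [0, 0, 0]}, {"gripper": 50, "travel": [-7, 0.1, 1.1], "rotation": [0, 0, 0]}, {"gripper": 50, "travel": [-5, 0, 1.1], "rotation": [0, 0, 0]}, {"gripper": 50, "travel": [-4, 0, 0], "rotation": [0, 0, 0]}, {"gripper": 50, "travel": [0, 0, 0], "rotation": [0, 0, 0]}, {"gripper": 50, "travel": [0, 0, 0], "rotation": [0, 0, 0]}, {"gripper": 50, "travel": [0, 0, 0], "rotation": [0, 0, 0]}]}}

```text
t: 8.48
tcp_pos: [0.4806, 0.0502, 0.1595]
tool_rot: [0.999, 0.034, 0.001, 0.001]
force: [-0.3, -0.0, -1.7]
finger_gap: 0.744
```

```bash
cat >> h.py <<'E'
def rel():
    h=np.radians(3.84);n=np.array([np.cos(h),np.sin(h),0]);yd=np.array([-n[1],n[0],0]);B=np.array([.4450,.0482,.1566])-.00055*yd
    d=np.array(manip.sense()['tcp_pos'])-B; print('gauge centre rel pin n,y,z mm: %.2f %.2f %.2f'%(np.dot(d,n)*1e3-4.5,np.dot(d,yd)*1e3,d[2]*1e3-7.95),'F',manip.sense()['force'].round(2),manip.sense()['ft_torque'].round(3))
E
python3 -c "
from h import *
st();rel()"
```

```text
t 8.48 tcp [0.4806 0.0502 0.1595] head 3.88 z [ 0.003 -0.001 -1.   ] F [-0.25 -0.03 -1.72] gap 0.744 q [-0.13  0.45  1.86 -0.    0.83  1.38]
gauge centre rel pin n,y,z mm: 31.11 0.18 -5.05 F [-0.25 -0.03 -1.72] [-0.025  0.022  0.056]
```

Request:
{"method": "send_rows", "body": {"motion": [{"gripper": 50, "travel": [-2, 0, 0], "rotation": [0, 0, 0]}, {"gripper": 50, "travel": [-2, 0, 0], "rotation": [0, 0, 0]}, {"gripper": 50, "travel": [-1, 0, 0], "rotation": [0, 0, 0]}, {"gripper": 50, "travel": [-1, 0, 0], "rotation": [0, 0, 0]}, {"gripper": 50, "travel": [-1, 0, 0], "rotation": [0, 0, 0]}, {"gripper": 50, "travel": [-1, 0, 0], "rotation": [0, 0, 0]}, {"gripper": 50, "travel": [-1, 0, 0], "rotation": [0, 0, 0]}, {"gripper": 50, "travel": [-1, 0, 0], "rotation": [0, 0, 0]}, {"gripper": 50, "travel": [0, 0, 0], "rotation": [0, 0, 0]}, {"gripper": 50, "travel": [0, 0, 0], "rotation": [0, 0, 0]}]}}

```text
t: 9.32
tcp_pos: [0.4698, 0.0496, 0.1593]
tool_rot: [0.999, 0.034, 0.001, 0.0]
force: [0.2, -0.1, -1.1]
finger_gap: 0.743
```

```bash
python3 -c "
from h import *
rel()"
```

```text
gauge centre rel pin n,y,z mm: 20.38 0.28 -5.26 F [ 0.16 -0.14 -1.11] [-0.001 -0.003 -0.05 ]
```

Request:
{"method": "send_rows", "body": {"motion": [{"gripper": 50, "travel": [-0.7, 0, 0], "rotation": [0, 0, 0]}, {"gripper": 50, "travel": [-0.7, 0, 0], "rotation": [0, 0, 0]}, {"gripper": 50, "travel": [-0.6, 0, 0], "rotation": [0, 0, 0]}, {"gripper": 50, "travel": [-0.5, 0, 0], "rotation": [0, 0, 0]}, {"gripper": 50, "travel": [-0.5, 0, 0], "rotation": [0, 0, 0]}, {"gripper": 50, "travel": [-0.5, 0, 0], "rotation": [0, 0, 0]}, {"gripper": 50, "travel": [-0.5, 0, 0], "rotation": [0, 0, 0]}, {"gripper": 50, "travel": [0, 0, 0], "rotation": [0, 0, 0]}, {"gripper": 50, "travel": [0, 0, 0], "rotation": [0, 0, 0]}]}}

```text
t: 10.07
tcp_pos: [0.4659, 0.0493, 0.1593]
tool_rot: [0.999, 0.034, 0.001, 0.0]
force: [-1.2, 0.3, -1.2]
finger_gap: 0.748
```

```bash
python3 -c "
from h import *
rel()"
```

```text
gauge centre rel pin n,y,z mm: 16.40 0.26 -5.27 F [-1.15  0.34 -1.23] [0.012 0.048 0.01 ]
```

Request:
{"method": "send_rows", "body": {"motion": [{"gripper": 50, "travel": [-0.4, 0.05, 0], "rotation": [0, 0, 0]}, {"gripper": 50, "travel": [-0.3, 0.05, 0], "rotation": [0, 0, 0]}, {"gripper": 50, "travel": [-0.3, 0.1, 0], "rotation": [0, 0, 0]}, {"gripper": 50, "travel": [0, 0, 0], "rotation": [0, 0, 0]}, {"gripper": 50, "travel": [0, 0, 0], "rotation": [0, 0, 0]}]}}

```text
t: 10.48
tcp_pos: [0.4654, 0.0491, 0.1594]
tool_rot: [0.999, 0.034, 0.001, 0.0]
force: [1.2, 0.4, -1.4]
finger_gap: 0.743
```

```bash
python3 -c "
from h import *
rel()"
```

```text
gauge centre rel pin n,y,z mm: 15.93 0.05 -5.17 F [ 1.18  0.36 -1.41] [ 0.112 -0.242 -0.047]
```

Request:
{"method": "send_rows", "body": {"motion": [{"gripper": 50, "travel": [0.6, 0, 0], "rotation": [0, 0, 0]}, {"gripper": 50, "travel": [0, 0, 1], "rotation": [0, 0, 0]}, {"gripper": 50, "travel": [0, 0, 1], "rotation": [0, 0, 0]}, {"gripper": 50, "travel": [0, 0, 1], "rotation": [0, 0, 0]}, {"gripper": 50, "travel": [0, 0, 1], "rotation": [0, 0, 0]}, {"gripper": 50, "travel": [0, 0, 1], "rotation": [0, 0, 0]}, {"gripper": 50, "travel": [0, 0, 1], "rotation": [0, 0, 0]}, {"gripper": 50, "travel": [0, 0, 1], "rotation": [0, 0, 0]}, {"gripper": 50, "travel": [0, 0, 1], "rotation": [0, 0, 0]}, {"gripper": 50, "travel": [0, 0, 0], "rotation": [0, 0, 0]}, {"gripper": 50, "travel": [0, 0, 0], "rotation": [0, 0, 0]}]}}

```text
t: 11.4
tcp_pos: [0.4655, 0.0491, 0.1511]
tool_rot: [0.999, 0.034, 0.001, 0.0]
force: [0.5, 0.5, -1.8]
finger_gap: 0.745
```

```bash
python3 -c "
from h import *
rel()"
```

```text
gauge centre rel pin n,y,z mm: 15.97 0.07 -13.41 F [ 0.53  0.47 -1.83] [-0.045 -0.068  0.021]
```

Request:
{"method": "send_rows", "body": {"motion": [{"gripper": 50, "travel": [0, 0, 1], "rotation": [0, 0, 0]}, {"gripper": 50, "travel": [0, 0, 1], "rotation": [0, 0, 0]}, {"gripper": 50, "travel": [0, 0, 1], "rotation": [0, 0, 0]}, {"gripper": 50, "travel": [0, 0, 1], "rotation": [0, 0, 0]}, {"gripper": 50, "travel": [0, 0, 0], "rotation": [0, 0, 0]}]}}

```text
t: 11.82
tcp_pos: [0.4654, 0.0491, 0.1471]
tool_rot: [0.999, 0.034, 0.001, 0.0]
force: [-0.0, -0.1, -0.9]
finger_gap: 0.743
```

Request:
{"method": "send_rows", "body": {"motion": [{"gripper": 50, "travel": [0, 0, 1], "rotation": [0, 0, 0]}, {"gripper": 50, "travel": [0, 0, 1], "rotation": [0, 0, 0]}, {"gripper": 50, "travel": [0, 0, 1], "rotation": [0, 0, 0]}, {"gripper": 50, "travel": [0, 0, 0], "rotation": [0, 0, 0]}, {"gripper": 50, "travel": [0, 0, 0], "rotation": [0, 0, 0]}]}}

```text
t: 12.23
tcp_pos: [0.4655, 0.0491, 0.1442]
tool_rot: [0.999, 0.034, 0.001, 0.0]
force: [0.2, -0.1, -1.5]
finger_gap: 0.744
```

```bash
python3 -c "
from h import *
rel()"
```

```text
gauge centre rel pin n,y,z mm: 15.98 0.07 -20.38 F [ 0.2  -0.05 -1.53] [ 0.008 -0.13   0.059]
```

Request:
{"method": "send_rows", "body": {"motion": [{"gripper": 50, "travel": [0, 0, 0.8], "rotation": [0, 0, 0]}, {"gripper": 50, "travel": [0, 0, 0.8], "rotation": [0, 0, 0]}, {"gripper": 50, "travel": [0, 0, 0.7], "rotation": [0, 0, 0]}, {"gripper": 50, "travel": [0, 0, 0.7], "rotation": [0, 0, 0]}, {"gripper": 50, "travel": [0, 0, 0], "rotation": [0, 0, 0]}]}}

```text
t: 12.65
tcp_pos: [0.4655, 0.0491, 0.1411]
tool_rot: [0.999, 0.034, 0.001, 0.0]
force: [0.6, -0.6, -2.3]
finger_gap: 0.747
```

Request:
{"method": "send_rows", "body": {"motion": [{"gripper": 50, "travel": [0, 0, 0.5], "rotation": [0, 0, 0]}, {"gripper": 50, "travel": [0, 0, 0.5], "rotation": [0, 0, 0]}, {"gripper": 50, "travel": [0, 0, 0], "rotation": [0, 0, 0]}, {"gripper": 50, "travel": [0, 0, 0], "rotation": [0, 0, 0]}]}}

```text
t: 12.98
tcp_pos: [0.4655, 0.0491, 0.1402]
tool_rot: [0.999, 0.034, 0.001, 0.0]
force: [0.1, 0.0, -2.3]
finger_gap: 0.745
```

```bash
python3 -c "
from h import *
rel()"
```

```text
gauge centre rel pin n,y,z mm: 16.00 0.06 -24.33 F [ 0.06  0.01 -2.28] [ 0.004 -0.05  -0.046]
```

Request:
{"method": "send_rows", "body": {"motion": [{"gripper": 50, "travel": [0, 0, 0.4], "rotation": [0, 0, 0]}, {"gripper": 50, "travel": [0, 0, 0.4], "rotation": [0, 0, 0]}, {"gripper": 50, "travel": [0, 0, 0], "rotation": [0, 0, 0]}, {"gripper": 50, "travel": [0, 0, 0], "rotation": [0, 0, 0]}]}}

```text
t: 13.32
tcp_pos: [0.4655, 0.0491, 0.1394]
tool_rot: [0.999, 0.034, 0.001, 0.0]
force: [1.6, -0.3, -2.0]
finger_gap: 0.744
```

Request:
{"method": "send_rows", "body": {"motion": [{"gripper": 50, "travel": [0, 0, 0.4], "rotation": [0, 0, 0]}, {"gripper": 50, "travel": [0, 0, 0.3], "rotation": [0, 0, 0]}, {"gripper": 50, "travel": [0, 0, 0], "rotation": [0, 0, 0]}, {"gripper": 50, "travel": [0, 0, 0], "rotation": [0, 0, 0]}]}}

```text
t: 13.65
tcp_pos: [0.4655, 0.0491, 0.1388]
tool_rot: [0.999, 0.034, 0.001, 0.0]
force: [-0.4, 0.2, -1.1]
finger_gap: 0.742
```

```bash
python3 -c "
from h import *
rel()"
```

```text
gauge centre rel pin n,y,z mm: 16.03 0.07 -25.74 F [-0.42  0.19 -1.14] [ 0.001 -0.014 -0.027]
```

Predicted seat is −25.5; feel on in small steps.

Request:
{"method": "send_rows", "body": {"motion": [{"gripper": 50, "travel": [0, 0, 0.4], "rotation": [0, 0, 0]}, {"gripper": 50, "travel": [0, 0, 0.2], "rotation": [0, 0, 0]}, {"gripper": 50, "travel": [0, 0, 0], "rotation": [0, 0, 0]}, {"gripper": 50, "travel": [0, 0, 0], "rotation": [0, 0, 0]}]}}

```text
t: 13.98
tcp_pos: [0.4656, 0.0491, 0.1384]
tool_rot: [0.999, 0.034, 0.001, 0.0]
force: [-0.9, 0.5, 4.2]
finger_gap: 0.744
```

Request:
{"method": "send_rows", "body": {"motion": [{"gripper": 50, "travel": [0, 0, 0.3], "rotation": [0, 0, 0]}, {"gripper": 50, "travel": [0, 0, 0.2], "rotation": [0, 0, 0]}, {"gripper": 50, "travel": [0, 0, 0], "rotation": [0, 0, 0]}, {"gripper": 50, "travel": [0, 0, 0], "rotation": [0, 0, 0]}]}}

```text
t: 14.32
tcp_pos: [0.4656, 0.0491, 0.1382]
tool_rot: [0.999, 0.034, 0.001, 0.001]
force: [-1.0, 0.6, 6.4]
finger_gap: 0.748
```

```bash
python3 -c "
from h import *
rel()"
```

```text
gauge centre rel pin n,y,z mm: 16.12 0.03 -26.39 F [-1.    0.55  6.45] [0.072 0.316 0.002]
```

Request:
{"method": "send_rows", "body": {"motion": [{"gripper": 50, "travel": [-0.3, 0, -0.2], "rotation": [0, 0, 0]}, {"gripper": 50, "travel": [-0.3, 0, -0.2], "rotation": [0, 0, 0]}, {"gripper": 50, "travel": [-0.2, 0, 0], "rotation": [0, 0, 0]}, {"gripper": 50, "travel": [0, 0, 0], "rotation": [0, 0, 0]}, {"gripper": 50, "travel": [0, 0, 0], "rotation": [0, 0, 0]}], "newtons": 20}}

```text
t: 14.73
tcp_pos: [0.4655, 0.049, 0.1383]
tool_rot: [0.999, 0.034, 0.002, 0.001]
force: [0.4, 0.5, 5.2]
finger_gap: 0.743
```

```bash
python3 -c "
from h import *
rel()"
```

```text
gauge centre rel pin n,y,z mm: 16.01 -0.03 -26.22 F [0.44 0.53 5.17] [ 0.189 -0.114 -0.032]
```

Request:
{"method": "send_rows", "body": {"motion": [{"gripper": 64, "travel": [0, 0, 0], "rotation": [0, 0, 0]}, {"gripper": 65, "travel": [0, 0, 0], "rotation": [0, 0, 0]}, {"gripper": 66, "travel": [0, 0, 0], "rotation": [0, 0, 0]}, {"gripper": 67, "travel": [0, 0, 0], "rotation": [0, 0, 0]}, {"gripper": 68, "travel": [0, 0, 0], "rotation": [0, 0, 0]}, {"gripper": 70, "travel": [0, 0, 0], "rotation": [0, 0, 0]}, {"gripper": 74, "travel": [0, 0, 0], "rotation": [0, 0, 0]}, {"gripper": 78, "travel": [0, 0, 0], "rotation": [0, 0, 0]}, {"gripper": 82, "travel": [0, 0, 0], "rotation": [0, 0, 0]}, {"gripper": 85, "travel": [0, 0, 0], "rotation": [0, 0, 0]}, {"gripper": 85, "travel": [0, 0, 0], "rotation": [0, 0, 0]}]}}

```text
t: 15.65
tcp_pos: [0.4647, 0.049, 0.1381]
tool_rot: [0.999, 0.034, 0.001, 0.0]
force: [-0.6, -0.8, -0.6]
finger_gap: 0.992
```

```bash
python3 - <<'E'
from h import *
import cv2,pickle
rel();st()
c=manip.calibration('wrist');im=manip.snapshot('wrist')[:,:,::-1]
pickle.dump(c,open('w4.pkl','wb'));cv2.imwrite('pics/w4.png',im)
s=manip.snapshot('side')[:,:,::-1];cv2.imwrite('pics/s4.png',s)
o=np.zeros((600,800,3),np.uint8)
o[:600,:450]=cv2.resize(im[190:390,205:355],(450,600),interpolation=cv2.INTER_CUBIC)
o[:450,460:800]=cv2.resize(s[130:280,155:268],(340,450),interpolation=cv2.INTER_CUBIC)
cv2.imwrite('pics/c4.png',o)
E
```

```text
gauge centre rel pin n,y,z mm: 15.23 0.05 -26.47 F [-0.58 -0.82 -0.58] [ 0.001 -0.06   0.002]
t 15.65 tcp [0.4647 0.049  0.1381] head 3.88 z [ 0.001 -0.001 -1.   ] F [-0.58 -0.82 -0.58] gap 0.992 q [-0.13  0.47  1.91 -0.    0.76  1.37]
```

View pics/c4.png

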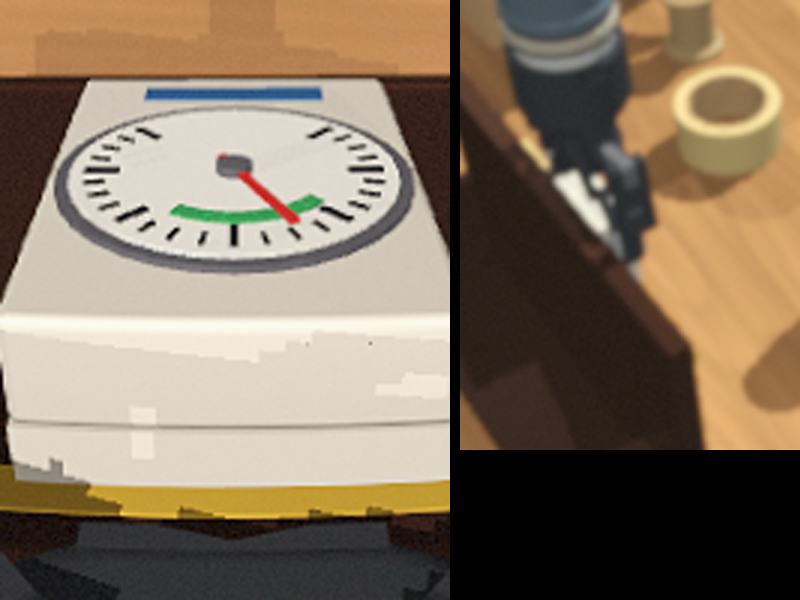

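Request:
{"method": "send_rows", "body": {"motion": [{"gripper": 85, "travel": [0.5, 0, -3], "rotation": [0, 0, 0]}, {"gripper": 85, "travel": [0, 0, -5], "rotation": [0, 0, 0]}, {"gripper": 85, "travel": [0, 0, -7], "rotation": [0, 0, 0]}, {"gripper": 85, "travel": [0, 0, -8], "rotation": [0, 0, 0]}, {"gripper": 85, "travel": [0, 0, -10], "rotation": [0, 0, 0]}, {"gripper": 85, "travel": [0, 0, -12], "rotation": [0, 0, 0]}, {"gripper": 85, "travel": [0, 0, -15], "rotation": [0, 0, 0]}, {"gripper": 85, "travel": [0, 0, -15], "rotation": [0, 0, 0]}, {"gripper": 85, "travel": [0, 0, -15], "rotation": [0, 0, 0]}, {"gripper": 85, "travel": [10, 0, -15], "rotation": [0, -2, 0]}, {"gripper": 85, "travel": [15, 0, -10], "rotation": [0, -4, 0]}, {"gripper": 85, "travel": [20, 0, -10], "rotation": [0, -4, 0]}]}}

```text
t: 16.75
tcp_pos: [0.5104, 0.0524, 0.2635]
tool_rot: [0.996, 0.034, -0.087, 0.004]
force: [1.1, -0.4, -0.8]
finger_gap: 0.992
```

Request:
{"method": "send_rows", "body": {"motion": [{"gripper": 85, "travel": [10, 0, 0], "rotation": [0, -5, 0]}, {"gripper": 85, "travel": [10, 0, 0], "rotation": [0, -5, 0]}, {"gripper": 85, "travel": [0, 0, 0], "rotation": [0, 0, 0]}, {"gripper": 85, "travel": [0, 0, 0], "rotation": [0, 0, 0]}, {"gripper": 85, "travel": [0, 0, 0], "rotation": [0, 0, 0]}]}}

```text
t: 17.17
tcp_pos: [0.5298, 0.0537, 0.2564]
tool_rot: [0.984, 0.033, -0.173, 0.006]
force: [-0.4, -0.0, 0.4]
finger_gap: 0.995
```

```bash
python3 - <<'E'
from h import *
import cv2,pickle
st()
c=manip.calibration('wrist');im=manip.snapshot('wrist')[:,:,::-1]
pickle.dump(c,open('w5.pkl','wb'));cv2.imwrite('pics/w5.png',im)
cv2.imwrite('pics/w5b.png',cv2.resize(im[100:310,130:410],(800,600),interpolation=cv2.INTER_CUBIC))
E
```

```text
t 17.17 tcp [0.5298 0.0537 0.2564] head 3.87 z [-0.34  -0.024 -0.94 ] F [-0.39 -0.01  0.45] gap 0.995 q [-0.08  0.53  1.4  -0.05  1.55  1.43]
```

View pics/w5b.png

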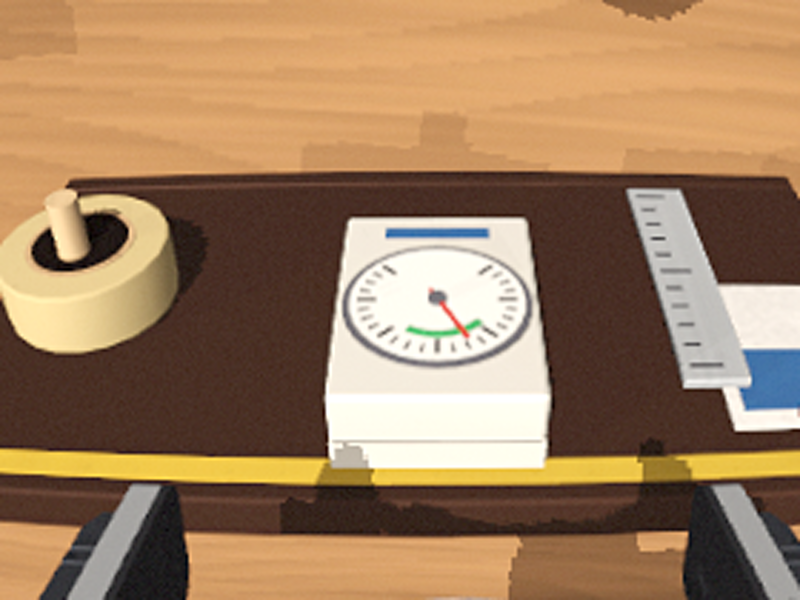

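```bash
python3 - <<'E'
from h import *
import pickle
from scipy.optimize import least_squares
c=pickle.load(open('w5.pkl','rb'))
B=R.from_euler('z',3.84,degrees=True);P0=np.array([.4450,.0482,.1566])-.00055*B.apply([0,1,0])
V=np.array([[15,32,46],[15,-32,46],[15,32,-46],[15,-32,-46],[-15,32,46],[-15,-32,46]])
ob=np.array([[327,394],[550,394],[349,218],[527,218],[331,465],[545,466]])/2.857+[130,100]
def f(p):
    W=P0+B.apply(R.from_euler('xyz',p[3:],degrees=True).apply(V)/1e3+p[:3]/1e3)
    return (np.array([proj('wrist',w,c) for w in W])-ob).ravel()
r=least_squares(f,[15,0,-25.5,0,0,0]);print('n,y,z,roll,pitch,yaw',r.x.round(2),r.fun.round(1))
E
```

```text
n,y,z,roll,pitch,yaw [ 1.487e+01 -4.600e-01 -2.669e+01 -7.000e-02  1.010e+00 -1.000e-02] [-0.7 -0.1  0.6  0.1  0.1 -0.  -0.1  0.1  0.7  0.1 -0.6 -0.1]
```

```bash
python3 - <<'E'
import cv2
a=cv2.imread('pics/w5.png')
cv2.imwrite('pics/w5c.png',cv2.resize(a[170:270,238:328],None,fx=6,fy=6,interpolation=cv2.INTER_CUBIC))
E
```

```text
(no output)
```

View pics/w5c.png

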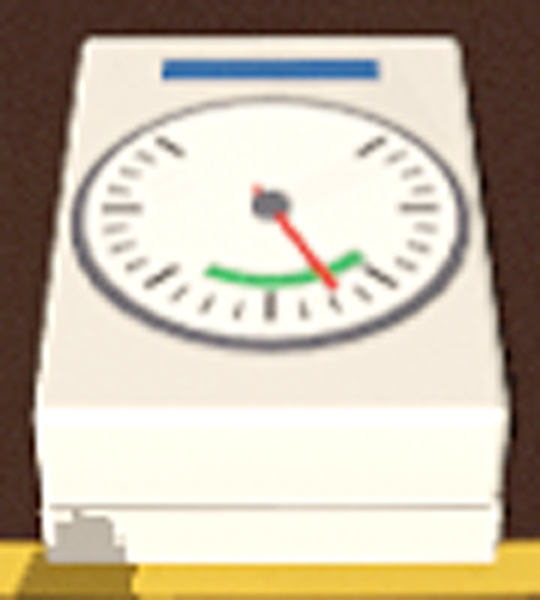

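```bash
python3 - <<'E'
from h import *
import pickle
from scipy.optimize import least_squares
c=pickle.load(open('w5.pkl','rb'))
B=R.from_euler('z',3.84,degrees=True);P0=np.array([.4450,.0482,.1566])-.00055*B.apply([0,1,0])
V=np.array([[15,32,46],[15,-32,46],[15,32,-46],[15,-32,-46],[-15,32,46],[-15,-32,46]])
ob=np.array([[36,410],[508,409],[80,36],[462,36],[42,562],[497,562]])/6+[238,170]
def f(p):
    W=P0+B.apply(R.from_euler('xyz',p[3:],degrees=True).apply(V)/1e3+p[:3]/1e3)
    return (np.array([proj('wrist',w,c) for w in W])-ob).ravel()
r=least_squares(f,[15,0,-25.5,0,0,0]);print('n,y,z,roll,pitch,yaw',r.x.round(2),r.fun.round(2))
for pt in (0,1,2):
  q=least_squares(lambda p:f([p[0],p[1],p[2],0,pt,0]),[15,0,-25]);print(pt,q.x.round(2),q.cost)
st()
E
```

```text
n,y,z,roll,pitch,yaw [ 1.709e+01 -2.400e-01 -2.394e+01 -6.000e-02  1.040e+00  1.000e-02] [-0.99 -0.09  0.75  0.18  0.36 -0.03 -0.49  0.07  0.83 -0.11 -0.46 -0.02]Traceback (most recent call last):
  File "<stdin>", line 13, in <module>
    return func(*args, **kwargs)
    vector_fun = VectorFunction(
        fun_wrapped,
    ...<6 lines>...
        workers=workers
    )
    self._update_fun()
    ~~~~~~~~~~~~~~~~^^
    self.f = self.fun_wrapped(xp_copy(self.x))
             ~~~~~~~~~~~~~~~~^^^^^^^^^^^^^^^^^
    return np.atleast_1d(self.fun(x))
                         ~~~~~~~~^^^
    return self.f(x, *self.args, **self.kwargs)
           ~~~~~~^^^^^^^^^^^^^^^^^^^^^^^^^^^^^^
  File "<stdin>", line 13, in <lambda>
  File "<stdin>", line 9, in f
TypeError: unsupported operand type(s) for /: 'list' and 'float'
```

```bash
python3 -c "
from station import manip
print(manip.sign_off())"
```

```text
the job is handed in; nothing more can be done
None
```

The large gauge is hanging by itself on the board's pin with its dial facing outward, and I handed the job in at about 17 s of the 72 s allowed. I located the pin with the wrist camera, 3–4 mm to the -y side of mid-width and about 156.6 mm up. I entered the keyhole with no contact force, then slid the gauge down until it bore on the pin, at about 6.4 N upward. After a light press against the board I released it, and the gripper then backed well away.

**Last checks:**
- **Straightness:** the final image fit gave a sideways roll of about -0.1° and a yaw of about 0°.
- **Flatness:** the same fit gave about 1° of outward lean at the top. That is within my pixel-reading error and the keyhole's play, so I left it.
- **Disagreement:** two readings of that image put the gauge's distance from the board 2.2 mm apart and its height 2.8 mm apart. The measured forces and the seat position agree that it is properly hung.
- **Other objects:** I felt no unexpected contact, and nothing on the board has moved in the last close view. I did not take a final top or side picture of the rest of the bench.

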